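Nest the measuring beakers on the coaster

ROBOT

A 6-joint arm with a two-finger parallel gripper is mounted at the origin on a cart in front of the work surface, level with it; the furniture and walls round the work are solid. World frame = base frame: x ahead of the robot, y to its left, z up, the work surface at z = 0. Lengths are in m, angles in rad, forces in N, time in s.
With the tool pointing down it reaches from about 0.425 to 0.95 m from the base axis. Payload 3.5 kg.
Tool frame: the origin (TCP) lies between the finger pads; the fingertips stand 22 mm ahead of it and the grasp point (between the pads) lies 3 mm ahead of it (ctrl.nose_length is the z of the fingertips in the tool frame, in m); z points along the fingers, y is the line along which they close (so a half turn about z gives the same grasp; the last joint's range is limited). The gripper opens to 85 mm and grips with 20 to 120 N. Pads are 22 mm wide; open, the fingers measure 114 mm over their backs; the gripper's body (76 mm by 85 mm) begins 54 mm behind the grasp point. The pads swing forward as they close: fully open they stand 13 mm farther back than shut.
Start: joints at [-1.443, 0.286, 1.577, -0, 1.279, -0.15], TCP at [0.185, -0.649, 0.253] pointing down, gripper open.
Joint ranges: [-2.77, 2.77], [-0.9, 2.22], [0.21, 2.48], [-1.53, 4.67], [0.24, 2.81], [-2.84, 2.84]. Speed limits (rad/s): [2.79, 2.79, 3.14, 3.14, 3.14, 3.14].

INTERFACE

Orientations are given as a unit quaternion [x, y, z, w].
In Python, from plant import ctrl gives the robot as it stands. The module is installed in compiled form; this text tells all that it offers.
- The arm moves only by the tool send_rows, never from a script. Its argument "rows" is text: rows parted by semicolons, each of 7 numbers parted by spaces: the turn, a rotation vector about the tool's x, y, z in shares of 360 degrees (1.0 is 360 degrees), then the shift along the tool's x, y, z in shares of 1000 mm (1.0 is 1000 mm), then the opening, from -1 (shut) to 1 (fully open). A call has 1 to 8 rows; each row is the pose to reach, as a shift and turn from the pose commanded when the call began, along the tool's axes at that moment; what a row does not reach only later rows make up. A row lasts 1/8 s, in which the tool goes at most 62.5 mm and 10.7 degrees, less where a joint would pass 70% of its speed; a pose out of reach is approached as far as the arm can. A shift or turn number past 1, either way, is cut back to 1. A call with a gripper value outside its range is refused whole. The fingers move at their own pace and stop on an object; "grip_force" is the grip in N (left out, the last holds). Time passes only in rows, so rows that repeat a pose let the fingers close. It gives the time, the measured TCP pose, the force, the opening and the grip force at its end, in the units of the state.
- ctrl.get_state(): the state, without advancing time (a new reading comes with each control period).
- ctrl.read_camera(name): name is "scene" or "side" or "wrist"; returns a dict with "color" (384x512x3 uint8, red, green, blue), "fx", "fy", "cx", "cy" (pixels), "D" ([k1, k2, p1, p2, k3] as OpenCV has them; the pictures are not rectified), "extrinsics" (4x4, takes a point from world to camera coordinates). Camera axes: x right, y down, z forward; pixel columns grow to the right and rows downward; lengths in m; the calibration is good to about 2 mm. A picture is of the moment at which its call begins. There is no depth.
- ctrl.sign_off(): hands the job in; it is judged then, once.
Trained networks look in a picture, given as the dict that the camera call returned (one of the last four; its "shot" number tells which), for a name from the list of things; names that differ only in an ending like _2 or _b are one class to them, and where a whole thing is asked for, a point or a joint stands for the part that bears it (a point fixed in the world has none). Each returns a list of dicts, best first, with "p" (0 to 1); they miss things now and then, are a little off and sometimes report something else, mostly with a low value. They report only what shows in the picture. A call takes as long as a camera call. They do not tell look-alikes from the thing itself.
- ctrl.look_for(picture, target): "position" ([x, y, z] in m, in the coordinates of the camera as it stood for that picture, good to about 4 mm: the middle of the surface that is visible of it).
The state is a dict: "time": time; "qpos": joint angles; "dq": joint speeds; "joint_efforts": joint torques, N m; "eef_pos": TCP position; "tcp_rot": TCP orientation; "contact_force": force on the tool from outside, world axes, zero at the start; "wrist_torque": the same for the moment, N m; "opening": opening from 0.0 (shut) to 1.0 (fully open); "finger_force": force on a finger pad.
Only numpy, scipy, OpenCV 4.12 (cv2) and the standard library are available. Lean on these libraries where they do the work, as an engineer would, in place of code of your own. Each camera call takes 0.05 s, during which the arm holds its last target. There are 200 camera calls.

TASK

Put the set of four measuring beakers away as one nested stack on the round cork coaster, working from the biggest to the smallest: stand the blue one upright in the middle of the coaster, then put the green one into it, the yellow one into the green and the red one into the yellow, each fully down and let go before the next. Leave the cup, the garlic and the kitchen timer where they are.

Things in the scene. Friction and masses are not known exactly. Their poses are not given: they have to be found in the camera images.
- coaster: Flat round cork coaster, 90 mm across, 6 mm thick, fixed to the worktop. Origin at the centre of its underside, z up; its top is at z = 6 mm.
- beaker_blue: Round blue plastic beaker, open top, largest of four: 66 mm across at the rim, 62 at the foot, 60 tall, wall 2.5; thick bottom, inner floor 20 mm above the underside; 50 to 100 g. Origin: centre of the underside, z up. Starts upright; grip across the outside just below the rim.
- beaker_green: Round green plastic beaker, open top, second-largest of four: 56 mm across at the rim, 52 at the foot, 60 tall, wall 2.5; thick bottom, inner floor 20 mm above the underside; 50 to 100 g. Origin: centre of the underside, z up. Starts upright; grip across the outside just below the rim. Fits loosely into the blue one (4 mm play all round at the mouth); standing on its floor, it sticks out 20 mm.
- beaker_yellow: Round yellow plastic beaker, open top, third-largest of four: 46 mm across at the rim, 42 at the foot, 60 tall, wall 2.5; thick bottom, inner floor 20 mm above the underside; 50 to 100 g. Origin: centre of the underside, z up. Starts upright; grip across the outside just below the rim. Fits loosely into the green one (4 mm play all round at the mouth); standing on its floor, it sticks out 20 mm.
- beaker_red: Round red plastic beaker, open top, smallest of four: 36 mm across at the rim, 32 at the foot, 60 tall, wall 2.5; thick bottom, inner floor 20 mm above the underside; 50 to 100 g. Origin: centre of the underside, z up. Starts upright; grip across the outside just below the rim. Fits loosely into the yellow one (4 mm play all round at the mouth); standing on its floor, it sticks out 20 mm.
- espresso_cup: Small green and white espresso cup with a handle, 64 mm across, 48 mm tall, loose bystander. Origin in the middle of its whole footprint on its underside (89 mm with the handle, which points to its -y; the bowl's centre is 12 mm to its +y).
- garlic: Loose bulb of garlic, about 60 mm across and 59 mm tall, bystander. Origin at the centre of its underside.
- kitchen_timer: Kitchen timer with red top and white base, 63 mm across, 56 mm tall, loose bystander. Origin at the centre of its underside.
Mind the look-alikes: they are no part of the job. Several things have the shape of the beaker_red; the one meant has the colours described above.

How it is judged:
By the outcome, as a careful person would: the job done as asked, in the order asked, and still so for the second after the job is handed in, with the robot touching nothing.
It also fails if it takes over 112 s, if anything falls off the work surface, if the arm or the gripper's body presses on something with over 40 N, if the wrist force passes 120 N, or if a joint passes its speed limit or range.

## Working session

There is one attempt and no reset: what is moved stays moved. The work goes in short steps, Python scripts to look and compute and a tool call to move; the robot and the scene stay as the last step left them, time stands still between calls to the robot, and variables do not carry over. Pictures are saved under pics/ and viewed, at most 17 in all, crops included, and the job is handed in when it is done.

Besides the shell and the picture viewer there is one more tool, called after "Call:" as name(argument=value, ...) on one line, values as JSON. send_rows: Moves the arm, as the interface text tells. Its arguments: {"type":"object","properties":{"rows":{"type":"string"},"grip_force":{"type":"number"}},"required":["rows"]}

```bash
mkdir -p pics
cat > h.py <<'E'
import numpy as np, cv2
from plant import ctrl
def save(p,n): cv2.imwrite(f'pics/{n}.png', cv2.cvtColor(p['color'],cv2.COLOR_RGB2BGR))
def KD(p): return np.array([[p['fx'],0,p['cx']],[0,p['fy'],p['cy']],[0,0,1.]]),np.array(p['D'],float)
def w(p,pc):
    T=np.linalg.inv(np.array(p['extrinsics'])); return T[:3,:3]@np.array(pc)+T[:3,3]
def px(p,P):
    T=np.array(p['extrinsics']);K,D=KD(p)
    return cv2.projectPoints(np.array(P,float).reshape(-1,3),cv2.Rodrigues(T[:3,:3])[0],T[:3,3],K,D)[0].reshape(-1,2)
def ray(p,uv):
    K,D=KD(p);T=np.linalg.inv(np.array(p['extrinsics']))
    q=cv2.undistortPoints(np.array(uv,float).reshape(-1,1,2),K,D).reshape(-1,2)
    d=np.c_[q,np.ones(len(q))]@T[:3,:3].T
    return T[:3,3],d
def atz(p,uv,z):
    o,d=ray(p,uv); return o+d*((z-o[2])/d[:,2])[:,None]
E
python3 - <<'E'
from h import *
s=ctrl.get_state();print(s['time'],s['eef_pos'],s['tcp_rot'],s['opening'],ctrl.nose_length)
N=['coaster','beaker_blue','beaker_green','beaker_yellow','beaker_red','espresso_cup','garlic','kitchen_timer']
for c in ['scene','side','wrist']:
    p=ctrl.read_camera(c);save(p,c+'0')
    T=np.linalg.inv(np.array(p['extrinsics']));print(c,T[:3,3].round(3),T[:3,2].round(2))
    if c=='wrist':continue
    for n in N:
        for r in ctrl.look_for(p,n)[:4]:
            P=w(p,r['position']);print(n,round(r['p'],2),P.round(3),px(p,P).round()[0])
print(ctrl.get_state()['time'])
E
```

```text
0.0 [ 0.18503409 -0.64849788  0.25192693] [ 9.90370605e-01  1.38436369e-01  1.05158186e-05 -1.19809331e-03] 0.9976167922620149 0.022
scene [-0.263  0.839  1.172] [ 0.5  -0.46 -0.73]
coaster 0.7 [0.426 0.224 0.008] [254. 223.]
coaster 0.54 [0.583 0.447 0.031] [171. 229.]
beaker_blue 0.68 [ 0.428 -0.126  0.04 ] [323. 165.]
beaker_green 0.72 [0.554 0.295 0.036] [212. 208.]
beaker_yellow 0.78 [0.435 0.388 0.039] [213. 244.]
beaker_red 0.59 [ 0.538 -0.183  0.038] [311. 144.]
espresso_cup 0.58 [0.586 0.45  0.032] [169. 229.]
garlic 0.45 [ 0.437 -0.26   0.035] [344. 148.]
kitchen_timer 0.66 [0.388 0.531 0.039] [187. 281.]
kitchen_timer 0.29 [ 0.536 -0.182  0.04 ] [311. 144.]
side [ 0.357 -1.092  1.081] [ 0.09  0.76 -0.64]
coaster 0.55 [0.428 0.221 0.004] [242. 179.]
beaker_blue 0.81 [ 0.433 -0.14   0.032] [250. 244.]
beaker_green 0.7 [0.558 0.277 0.041] [274. 162.]
beaker_yellow 0.43 [0.438 0.374 0.041] [242. 149.]
beaker_red 0.77 [ 0.55  -0.277  0.042] [293. 273.]
beaker_red 0.45 [ 0.54  -0.197  0.039] [286. 254.]
espresso_cup 0.63 [0.577 0.443 0.036] [274. 139.]
espresso_cup 0.57 [ 0.43  -0.137  0.031] [249. 243.]
garlic 0.64 [ 0.435 -0.295  0.037] [255. 281.]
wrist [ 0.25  -0.63   0.374] [-0.25 -0.07 -0.96]
0.95
```

Run:
```python
import cv2
a=cv2.imread('pics/scene0.png')[110:310,140:380]
cv2.imwrite('pics/scene0c.png',cv2.resize(a,None,fx=3.2,fy=3,interpolation=cv2.INTER_CUBIC)[:600])
a=cv2.imread('pics/side0.png')[110:310,140:380]
cv2.imwrite('pics/side0c.png',cv2.resize(a,None,fx=3,fy=3,interpolation=cv2.INTER_CUBIC))
```

```text
(no output)
```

View pics/scene0.png

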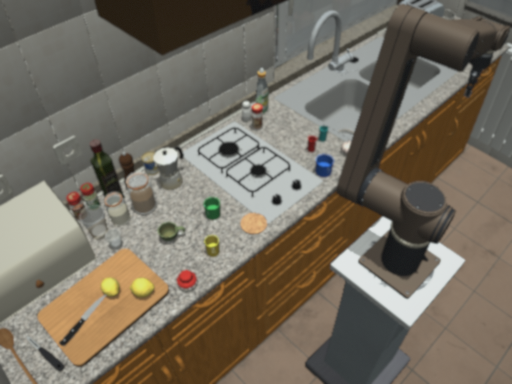

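View pics/side0c.png

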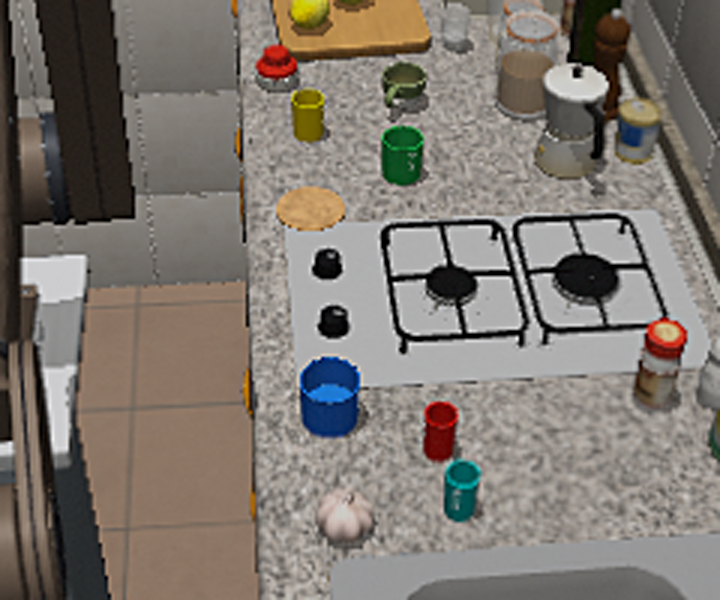

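The scene view shows blue at (323,165), red at (311,144) with the teal look-alike at (323,132), green at (212,208), yellow at (213,244), and the coaster at (254,223). The side view agrees. I'll measure all five by silhouette from both views.

```bash
cat >> h.py <<'E'
from scipy.optimize import least_squares
# rim r, foot r, height; hue range (OpenCV 0..180), min sat, rough world
OBJ={'coaster':(.045,.045,.006,8,20,90,(.427,.222)),'blue':(.033,.031,.06,105,125,90,(.431,-.133)),
'green':(.028,.026,.06,60,80,90,(.556,.286)),'yellow':(.023,.021,.06,23,35,110,(.437,.381)),'red':(.018,.016,.06,-8,8,110,(.539,-.19))}
def hull(p,n,P):
    a,b,h=OBJ[n][:3];t=np.linspace(0,2*np.pi,60,endpoint=False);c=np.c_[np.cos(t),np.sin(t)]
    Q=np.r_[np.c_[c*a,t*0+h],np.c_[c*b,t*0]]+np.array(P)
    return cv2.convexHull(px(p,Q).astype(np.float32))
def cen(h): m=cv2.moments(h);return np.array([m['m10'],m['m01']])/m['m00']
def seg(p,n,P=None,win=25):
    hsv=cv2.cvtColor(p['color'],cv2.COLOR_RGB2HSV).astype(int);lo,hi,s=OBJ[n][3:6]
    H=(hsv[...,0]+90)%180-90 if lo<0 else hsv[...,0]
    m=((H>=lo)&(H<=hi)&(hsv[...,1]>=s)&(hsv[...,2]>40)).astype(np.uint8)
    if P is not None:
        u,v=px(p,[P[0],P[1],OBJ[n][2]/2])[0].astype(int);k=np.zeros_like(m)
        k[max(v-win,0):max(v+win,0),max(u-win,0):max(u+win,0)]=1;m*=k
    c,_=cv2.findContours(m,cv2.RETR_EXTERNAL,cv2.CHAIN_APPROX_NONE)
    return cv2.convexHull(max(c,key=cv2.contourArea)) if c else None
def locate(ps,n,P,win=25,fixz=None):
    ms=[(p,seg(p,n,P,win)) for p in ps];ms=[(p,m) for p,m in ms if m is not None]
    z0=fixz or 0.
    f=lambda x:np.concatenate([cen(hull(p,n,[x[0],x[1],x[2] if fixz is None else fixz]))-cen(m) for p,m in ms])
    r=least_squares(f,[P[0],P[1],z0],x_scale=.01,diff_step=1e-4) if fixz is None else least_squares(f,[P[0],P[1]],x_scale=.01,diff_step=1e-4)
    ar=[round(cv2.contourArea(m)/cv2.contourArea(hull(p,n,[r.x[0],r.x[1],z0])),2) for p,m in ms]
    return r.x,r.fun,ar
E
python3 - <<'E'
from h import *
ps=[ctrl.read_camera('scene'),ctrl.read_camera('side')]
for n in OBJ:
    x,f,a=locate(ps,n,OBJ[n][6],22 if n!='red' else 14)
    print(n,(x*1000).round(1),f.round(2),a,[ (locate([p],n,OBJ[n][6],22 if n!='red' else 14,fixz=1e-6)[0]*1000).round(1) for p in ps])
E
```

```text
coaster [431.7 222.8   0.6] [ 0.  0.  0. -0.] [0.81, 0.85] [array([432.1, 222.5]), array([431.7, 223.6])]
blue [ 431.1 -132.9    0.9] [ 0.16  0.11  0.15 -0.07] [0.75, 0.91] [array([ 432.5, -133.7]), array([ 430.7, -132.3])]
green [5.587e+02 2.931e+02 4.000e-01] [ 0.21  0.17  0.26 -0.19] [0.69, 0.91] [array([560.1, 292.9]), array([557.5, 292.5])]
yellow [439.3 392.6   0.7] [ 0.11  0.09  0.16 -0.1 ] [0.68, 0.86] [array([440.2, 392.4]), array([438.7, 392.9])]
red [ 541.9 -190.9    2.3] [ 0.1   0.07  0.09 -0.05] [0.58, 0.89] [array([ 544.1, -193. ]), array([ 542. , -189.1])]
```

View pics/wrist0.png

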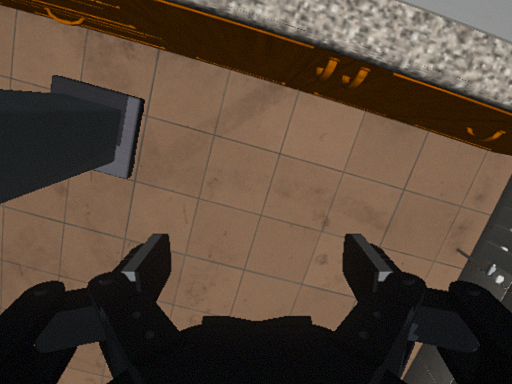

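```bash
cat >> h.py <<'E'
from scipy.spatial.transform import Rotation as R
RG=R.from_matrix(np.diag([1.,-1,-1]))
def goto(*Ps):
    s=ctrl.get_state();r=R.from_quat(s['tcp_rot'])
    for P in Ps: print('turn',np.degrees((r.inv()*RG).as_rotvec()).round(1),'shift',(r.inv().apply(np.array(P)-s['eef_pos'])*1000).round(1))
E
python3 - <<'E'
from h import *
goto([.431,-.133,.2])
E
```

```text
turn [ 0.   0.  15.9] shift [ 378.  -428.9   53.3]
```

Units first: shifts go in shares of 1000 mm and turns go in shares of 360 degrees. So -429 mm / 1000 = -0.429, 378 mm / 1000 = 0.378, 15.9 degrees / 360 = 0.0442.

Call:
send_rows(rows="0 0 0.0442 0.378 -0.429 0.053 1;0 0 0.0442 0.378 -0.429 0.053 1;0 0 0.0442 0.378 -0.429 0.053 1;0 0 0.0442 0.378 -0.429 0.053 1;0 0 0.0442 0.378 -0.429 0.053 1;0 0 0.0442 0.378 -0.429 0.053 1;0 0 0.0442 0.378 -0.429 0.053 1;0 0 0.0442 0.378 -0.429 0.053 1", grip_force=30)

```text
time: 2.05
eef_pos: [0.3999, -0.1979, 0.2075]
tcp_rot: [1.0, -0.0, 0.001, 0.0]
contact_force: [1.1, -0.8, 0.4]
opening: 1.004
finger_force: 0.0
```

Run:
```python
from h import *
s=ctrl.get_state();print(s['time'],s['eef_pos'],s['qpos'])
goto([.431,-.133,.2])
```

```text
2.05 [ 0.39985421 -0.19787052  0.20753498] [-6.87734435e-01 -1.95309023e-01  2.16250162e+00  1.47654140e-04
  1.17269862e+00  8.83210761e-01]
turn [ 0.1 -0.1 -0. ] shift [ 31.1 -64.9   7.5]
```

In the tool's units: -65 mm / 1000 = -0.065, 31 mm / 1000 = 0.031.

Call:
send_rows(rows="0 0 0 0.031 -0.065 0.007 1;0 0 0 0.031 -0.065 0.007 1;0 0 0 0.031 -0.065 0.007 1")

```text
time: 2.42
eef_pos: [0.4304, -0.1343, 0.2003]
tcp_rot: [1.0, 0.001, 0.0, 0.0]
contact_force: [0.1, 0.2, 1.3]
opening: 0.999
finger_force: 0.0
```

```bash
cat >> h.py <<'E'
def wfit(n,P,win=150,name=None):
    p=ctrl.read_camera('wrist')
    x,f,a=locate([p],n,P,win,fixz=1e-6)
    print(n,(x*1000).round(1),f.round(2),a)
    if name: 
        save(p,name)
    return x,p
E
python3 - <<'E'
from h import *
s=ctrl.get_state();print(s['time'],s['eef_pos'])
x,p=wfit('blue',[.431,-.133],name='w1')
im=cv2.cvtColor(p['color'],cv2.COLOR_RGB2BGR)
cv2.polylines(im,[hull(p,'blue',[*x,0]).astype(int)],True,(255,255,0))
cv2.polylines(im,[seg(p,'blue',x,150)],True,(0,0,255))
cv2.imwrite('pics/w1o.png',im)
goto([*x,.06])
E
```

```text
2.425 [ 0.43037014 -0.13430842  0.20033282]
blue [ 431.1 -131.5] [ 0. -0.] [0.97]
turn [ 0. -0.  0.] shift [  0.9  -3.8 140.4]
```

View pics/w1o.png

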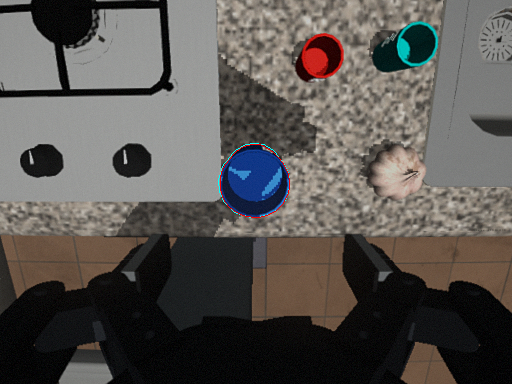

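In the tool's units: 142 mm / 1000 = 0.142, 110 mm / 1000 = 0.11.

Call:
send_rows(rows="0 0 0 0.001 -0.002 0.06 1;0 0 0 0.001 -0.002 0.11 1;0 0 0 0.001 -0.002 0.142 1;0 0 0 0.001 -0.002 0.142 1;0 0 0 0.001 -0.002 0.142 -1;0 0 0 0.001 -0.002 0.142 -1;0 0 0 0.001 -0.002 0.142 -1;0 0 0 0.001 -0.002 0.142 -1", grip_force=40)

```text
time: 3.48
eef_pos: [0.4331, -0.1341, 0.0606]
tcp_rot: [1.0, 0.0, 0.002, 0.002]
contact_force: [-0.2, -2.3, 6.9]
opening: 0.736
finger_force: 44.5
```

In the tool's units: -356 mm / 1000 = -0.356, -100 mm / 1000 = -0.1.

Call:
send_rows(rows="0 0 0 0 0 -0.05 -1;0 0 0 0 0 -0.1 -1;0 0 0 0 -0.06 -0.1 -1;0 0 0 0 -0.12 -0.1 -1;0 0 0 0 -0.18 -0.1 -1;0 0 0 0 -0.24 -0.1 -1;0 0 0 0 -0.3 -0.1 -1;0 0 0 0 -0.356 -0.1 -1")

```text
time: 4.47
eef_pos: [0.4306, 0.2256, 0.1588]
tcp_rot: [1.0, 0.001, 0.001, -0.0]
contact_force: [0.6, -0.3, -0.8]
opening: 0.741
finger_force: 44.7
```

In the tool's units: 50 mm / 1000 = 0.05.

Call:
send_rows(rows="0 0 0 0 0 0.05 -1;0 0 0 0 0 0.05 -1;0 0 0 0 0 0.05 -1")

```text
time: 4.85
eef_pos: [0.4315, 0.2231, 0.1092]
tcp_rot: [1.0, -0.0, 0.0, -0.0]
contact_force: [0.1, -1.0, -0.0]
opening: 0.746
finger_force: 44.7
```

Run:
```python
from h import *
s=ctrl.get_state();print(s['time'],s['eef_pos'],s['opening'],s['contact_force'],s['finger_force'])
ps=[ctrl.read_camera('scene'),ctrl.read_camera('side')]
x,f,a=locate(ps,'blue',[.431,.223],40);print((x*1000).round(1),f.round(2),a)
p=ctrl.read_camera('wrist')
for n in ['blue','coaster']:
    m=seg(p,n,[.431,.223],150); print(n,cen(m),cv2.contourArea(m),cv2.boundingRect(m))
save(p,'w2')
im=cv2.cvtColor(p['color'],cv2.COLOR_RGB2BGR)
cv2.polylines(im,[hull(p,'coaster',[.4317,.2228,0]).astype(int)],True,(255,0,255))
b=[s['eef_pos'][0],s['eef_pos'][1],.055]
cv2.polylines(im,[hull(p,'blue',b).astype(int)],True,(0,255,255))
cv2.imwrite('pics/w2o.png',im)
```

```text
4.85 [0.43148156 0.22313205 0.10915071] 0.7463959916326942 [ 0.13820273 -0.98622139 -0.00864178] 44.700745045702206
[429.9 220.9  49.8] [-0.12 -0.09 -0.15  0.09] [0.75, 0.93]
blue [256.56245799 249.0655695 ] 15373.0 (188, 172, 138, 148)
coaster [258.18174712 179.51095658] 6183.5 (204, 141, 109, 71)
```

View pics/w2o.png

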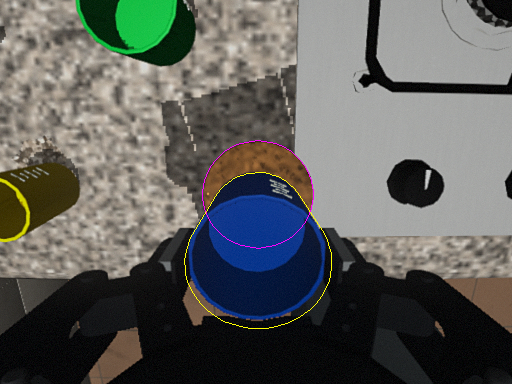

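Blue hangs level over the coaster (rim centre near (257,250), coaster hull at (258,195)). The two views put it at (429.9, 220.9, 49.8), so it needs +2 mm, +2 mm and about 43 mm down.

In the tool's units: 43 mm / 1000 = 0.043, 38 mm / 1000 = 0.038.

Call:
send_rows(rows="0 0 0 0.002 -0.002 0.025 -1;0 0 0 0.002 -0.002 0.038 -1;0 0 0 0.002 -0.002 0.043 -1;0 0 0 0.002 -0.002 0.043 -1;0 0 0 0.002 -0.002 0.043 -1")

```text
time: 5.62
eef_pos: [0.4337, 0.2253, 0.0667]
tcp_rot: [1.0, 0.0, 0.0, 0.0]
contact_force: [-2.7, 0.5, 5.9]
opening: 0.745
finger_force: 45.3
```

In the tool's units: -130 mm / 1000 = -0.13, 125 mm / 1000 = 0.125.

Call:
send_rows(rows="0 0 0 0 0 0 1;0 0 0 0 0 0 1;0 0 0 0 0 0 1;0 0 0 0 0 0 1;0 0 0 0 0 -0.05 1;0 0 0 0 0 -0.11 1;0 0 0 0.06 -0.03 -0.13 1;0 0 0 0.125 -0.07 -0.13 1")

```text
time: 6.62
eef_pos: [0.5427, 0.2855, 0.1991]
tcp_rot: [1.0, -0.0, 0.004, -0.001]
contact_force: [-0.1, -0.3, 0.7]
opening: 1.0
finger_force: 0.0
```

Run:
```python
from h import *
s=ctrl.get_state();print(s['time'],s['eef_pos'],s['opening'])
ps=[ctrl.read_camera('scene'),ctrl.read_camera('side')]
for n,P in [('blue',[.431,.223]),('green',[.5587,.2931])]:
    x,f,a=locate(ps,n,P,25);print(n,(x*1000).round(1),f.round(2),a)
x,p=wfit('green',[.5587,.2931],name='w3')
wfit('blue',[.4317,.2228]); 
goto([*x,.068])
```

```text
6.625 [0.54269858 0.28551706 0.19914793] 1.0002371761851176
blue [432.3 225.5   6. ] [ 0.01  0.01  0.01 -0.01] [0.75, 0.91]
green [ 5.581e+02  2.929e+02 -1.000e-01] [ 0.09  0.07  0.11 -0.08] [0.74, 0.9]
green [557.9 294.1] [-0.  0.] [0.94]
blue [428.3 224.8] [0. 0.] [1.0]
turn [0.1 0.1 0. ] shift [ 18.1  -9.5 125.1]
```

View pics/w3.png

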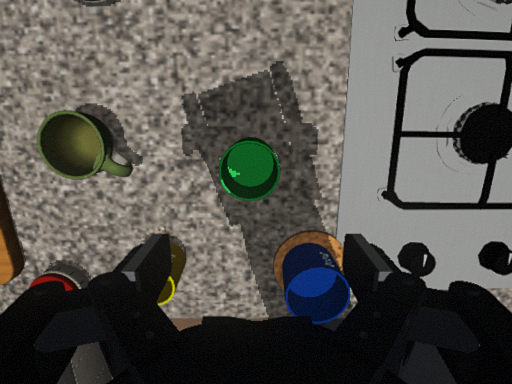

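Blue stands on the coaster at (432.3, 225.5), bottom z = 6.0 mm and upright. The wrist view shows green at (250,170) with the fingertips at (168,237) and (345,237). Next I need the depth of the fingertips when open, because the nested grip must be shallow.

Run:
```python
from h import *
s=ctrl.get_state();r=R.from_quat(s['tcp_rot']);p=ctrl.read_camera('wrist')
for uv in [(169,237),(345,237),(144,235),(370,235)]:
    o,d=ray(p,[uv]);o=r.inv().apply(o-s['eef_pos']);d=r.inv().apply(d[0])
    out=[]
    for z in (0.005,.01,.015,.022): out.append((1000*(o+d*(z-o[2])/d[2])).round(1).tolist())
    print(uv,out)
# tcp-points 
for z in (.005,.01,.015,.022): print(z,px(p,[s['eef_pos']+r.apply([x,y,z]) for y in(-.0425,.0425) for x in (0.011,)]).round().tolist())
```

```text
(169, 237) [[9.6, -42.2, 5.0], [7.3, -43.8, 10.0], [5.0, -45.5, 15.0], [1.7, -47.8, 22.0]]
(345, 237) [[9.5, 41.0, 5.0], [7.2, 42.7, 10.0], [4.9, 44.4, 15.0], [1.6, 46.7, 22.0]]
(144, 235) [[10.5, -54.0, 5.0], [8.3, -56.1, 10.0], [6.0, -58.3, 15.0], [2.8, -61.2, 22.0]]
(370, 235) [[10.4, 52.9, 5.0], [8.2, 55.0, 10.0], [5.9, 57.1, 15.0], [2.7, 60.1, 22.0]]
0.005 [[168.0, 234.0], [348.0, 234.0]]
0.01 [[171.0, 230.0], [345.0, 230.0]]
0.015 [[174.0, 226.0], [342.0, 226.0]]
0.022 [[177.0, 221.0], [339.0, 221.0]]
```

In the tool's units: 131 mm / 1000 = 0.131, 105 mm / 1000 = 0.105.

Call:
send_rows(rows="0 0 0 0.018 -0.009 0.06 1;0 0 0 0.018 -0.009 0.105 1;0 0 0 0.018 -0.009 0.131 1;0 0 0 0.018 -0.009 0.131 1;0 0 0 0.018 -0.009 0.131 1")

```text
time: 7.5
eef_pos: [0.5586, 0.2936, 0.0656]
tcp_rot: [1.0, 0.0, 0.001, -0.0]
contact_force: [0.7, 0.4, 0.8]
opening: 1.007
finger_force: 0.0
```

Run:
```python
from h import *
goto([.558,.2935,.061]);goto([.558,.2935,.061])
ctrl.read_camera('wrist');goto([.558,.2935,.061])
```

```text
turn [-0.  -0.1  0. ] shift [-0.6  0.1  4.6]
turn [-0.  -0.1  0. ] shift [-0.6  0.1  4.6]
turn [-0.1 -0.2  0. ] shift [-1.1  0.3  5.1]
```

Close (4 mm lower), then lift.

In the tool's units: 4 mm / 1000 = 0.004.

Call:
send_rows(rows="0 0 0 0 0 0.004 1;0 0 0 0 0 0.004 -1;0 0 0 0 0 0.004 -1;0 0 0 0 0 0.004 -1;0 0 0 0 0 0.004 -1;0 0 0 0 0 0.004 -1", grip_force=40)

```text
time: 8.3
eef_pos: [0.5588, 0.2937, 0.0605]
tcp_rot: [1.0, 0.0, 0.001, -0.0]
contact_force: [0.3, -1.1, 5.5]
opening: 0.646
finger_force: 42.7
```

In the tool's units: -126 mm / 1000 = -0.126, -120 mm / 1000 = -0.12.

Call:
send_rows(rows="0 0 0 0 0 -0.04 -1;0 0 0 0 0 -0.09 -1;0 0 0 0 0 -0.12 -1;0 0 0 -0.05 0.02 -0.12 -1;0 0 0 -0.1 0.05 -0.12 -1;0 0 0 -0.126 0.068 -0.12 -1;0 0 0 -0.126 0.068 -0.12 -1;0 0 0 -0.126 0.068 -0.12 -1")

```text
time: 9.3
eef_pos: [0.4325, 0.2257, 0.1795]
tcp_rot: [1.0, 0.0, 0.0, -0.0]
contact_force: [-0.7, 0.0, -0.7]
opening: 0.643
finger_force: 42.7
```

```bash
cat >> h.py <<'E'
def chk(n,Q,name):
    s=ctrl.get_state();print(s['time'],s['eef_pos'],s['opening'],s['finger_force'])
    ps=[ctrl.read_camera('scene'),ctrl.read_camera('side')]
    x,f,a=locate(ps,n,[*Q,.1],40);print(n,(x*1000).round(1),f.round(2),a)
    p=ctrl.read_camera('wrist');save(p,name);return x,ps,p
E
python3 - <<'E'
from h import *
x,ps,p=chk('green',[.432,.2255],'w4')
b,f,a=locate(ps,'blue',[.432,.2255],25);print((b*1000).round(1),f.round(2),a)
s=[cv2.resize(q['color'][150:250,190:320],None,fx=3,fy=3) for q in ps]
im=np.vstack([cv2.resize(p['color'],(390,292))]) 
out=np.hstack([s[0],s[1]]);cv2.imwrite('pics/c4.png',out[...,::-1])
E
```

```text
9.3 [0.43249332 0.22572065 0.17950529] 0.6427463667597763 42.7116800971271
green [431.2 222.5 119.5] [-0.23 -0.18 -0.29  0.18] [0.72, 0.95]
[432.1 226.1   5.4] [-0.04 -0.03 -0.05  0.03] [0.73, 0.91]
```

View pics/c4.png

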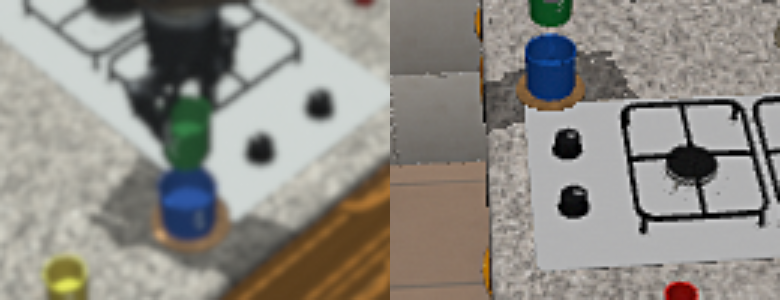

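Green hangs right above blue in both crops: scene (188,130) over (188,205), and side (550,10) over (550,70). Its centre is within about 1 mm of blue's, so I lower it.

In the tool's units: 92 mm / 1000 = 0.092, 90 mm / 1000 = 0.09.

Call:
send_rows(rows="0 0 0 0 0 0.04 -1;0 0 0 0 0 0.055 -1;0 0 0 0 0 0.07 -1;0 0 0 0 0 0.082 -1;0 0 0 0 0 0.09 -1;0 0 0 0 0 0.092 -1;0 0 0 0 0 0.092 -1")

```text
time: 10.32
eef_pos: [0.4324, 0.2256, 0.088]
tcp_rot: [1.0, 0.0, 0.0, -0.0]
contact_force: [0.2, 0.4, 0.2]
opening: 0.64
finger_force: 42.7
```

Run:
```python
from h import *
s=ctrl.get_state();print(s['time'],s['eef_pos'],s['opening'],s['contact_force'])
p=ctrl.read_camera('wrist');save(p,'w5')
p=ctrl.read_camera('side');
c=cv2.resize(p['color'][140:220,200:300],None,fx=4,fy=4)
w_=cv2.imread('pics/w5.png')[100:384,100:412]
cv2.imwrite('pics/c5.png',np.hstack([c[...,::-1],cv2.resize(w_,(352,320))]))
```

```text
10.325 [0.43240371 0.2256003  0.0879784 ] 0.6396120743996699 [0.22753578 0.35181926 0.16394775]
```

View pics/c5.png

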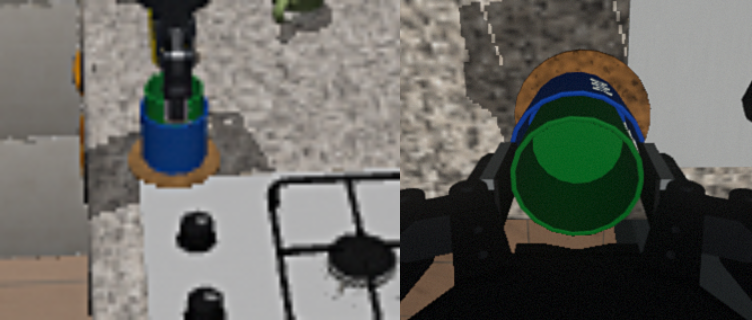

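Green is seated inside blue with no side force. I release it and move on to yellow.

Call:
send_rows(rows="0 0 0 0 0 0.001 1;0 0 0 0 0 0.001 1;0 0 0 0 0 0.001 1;0 0 0 0 0 0.001 1;0 0 0 0 0 -0.05 1;0 0 0 0 0 -0.11 1;0 0 0 0 -0.06 -0.11 1;0 0 0 0.004 -0.115 -0.11 1")

```text
time: 11.42
eef_pos: [0.4368, 0.3419, 0.1997]
tcp_rot: [1.0, -0.001, 0.002, -0.001]
contact_force: [0.8, 0.4, 0.3]
opening: 1.0
finger_force: 0.0
```

In the tool's units: -52 mm / 1000 = -0.052, 3 mm / 1000 = 0.003.

Call:
send_rows(rows="0 0 0 0.003 -0.052 0 1;0 0 0 0.003 -0.052 0 1;0 0 0 0.003 -0.052 0 1")

```text
time: 11.8
eef_pos: [0.4387, 0.3922, 0.1971]
tcp_rot: [1.0, 0.0, -0.0, 0.0]
contact_force: [-0.3, -0.4, -0.0]
opening: 0.998
finger_force: 0.0
```

Run:
```python
from h import *
s=ctrl.get_state();print(s['time'],s['eef_pos'],s['opening'])
ps=[ctrl.read_camera('scene'),ctrl.read_camera('side')]
for n,P,z in [('green',[.432,.2257],.026),('yellow',[.4393,.3926],0)]:
    x,f,a=locate(ps,n,P,25);print(n,(x*1000).round(1),f.round(2),a)
x,p=wfit('yellow',[.4393,.3926],name='w6')
goto([*x,.063])
c=cv2.resize(ps[1]['color'][130:220,190:310],(480,360))
cv2.imwrite('pics/c6.png',c[...,::-1])
# stack rim centre from side/scene: green rim mask visible
for q in ps: print(px(q,[[.4323,.2257,.086],[.4323,.2257,.066]]).round(1).tolist())
```

```text
11.8 [0.43873276 0.39224135 0.19713883] 0.9979967441371129
green [432.2 226.9  42.6] [-0.1  -0.07 -0.12  0.07] [0.48, 0.55]
yellow [438.9 392.    0.7] [ 0.04  0.04  0.06 -0.04] [0.76, 0.85]
yellow [439.6 393.2] [ 0. -0.] [0.96]
turn [ 0.   0.  -0.1] shift [  0.5  -1.8 134.6]
[[251.7, 207.4], [251.9, 211.4]]
[[243.0, 161.6], [243.1, 165.9]]
```

View pics/c6.png

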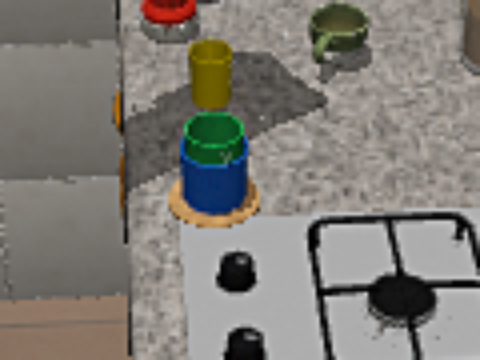

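Green sits nested in blue (side crop at (215,140)). Next I grasp yellow.

Call:
send_rows(rows="0 0 0 0 -0.001 0.06 1;0 0 0 0 -0.001 0.11 1;0 0 0 0 -0.001 0.135 1;0 0 0 0 -0.001 0.135 1;0 0 0 0 -0.001 0.135 -1;0 0 0 0 -0.001 0.135 -1;0 0 0 0 -0.001 0.135 -1;0 0 0 0 -0.001 0.135 -1", grip_force=40)

```text
time: 12.95
eef_pos: [0.4405, 0.394, 0.0651]
tcp_rot: [1.0, 0.0, 0.002, -0.001]
contact_force: [-0.5, -1.7, 7.0]
opening: 0.521
finger_force: 40.5
```

```bash
cat >> h.py <<'E'
OBJ['gtop']=(.028,.0272,.02)+OBJ['green'][3:6]+((.4323,.2257),)
OBJ['ytop']=(.023,.0222,.02)+OBJ['yellow'][3:6]+((.4323,.2257),)
OBJ['rtop']=(.018,.0172,.02)+OBJ['red'][3:6]+((.4323,.2257),)
E
python3 - <<'E'
from h import *
s=ctrl.get_state();print(s['time'],s['eef_pos'],s['opening'],s['finger_force'])
ps=[ctrl.read_camera('scene'),ctrl.read_camera('side')]
for q in [ps]+[[a] for a in ps]:
    x,f,a=locate(q,'gtop',[.4323,.2257],25,fixz=None if len(q)>1 else .066);print((x*1000).round(1),f.round(2),a)
E
```

```text
12.95 [0.44049109 0.39404084 0.0651199 ] 0.521466345221007 40.54300814168528
[432.3 226.7  64.3] [-0.06 -0.04 -0.07  0.04] [0.74, 0.93]
[430.9 227.7] [-0.  0.] [0.69]
[432.4 224.7] [ 0. -0.] [0.9]
```

In the tool's units: 168 mm / 1000 = 0.168, -125 mm / 1000 = -0.125.

Call:
send_rows(rows="0 0 0 0 0 -0.05 -1;0 0 0 0 0 -0.11 -1;0 0 0 -0.002 0.05 -0.125 -1;0 0 0 -0.004 0.11 -0.125 -1;0 0 0 -0.007 0.168 -0.125 -1;0 0 0 -0.007 0.168 -0.125 -1;0 0 0 -0.007 0.168 -0.125 -1;0 0 0 -0.007 0.168 -0.125 -1")

```text
time: 14.05
eef_pos: [0.4322, 0.2266, 0.1879]
tcp_rot: [1.0, 0.001, 0.0, -0.0]
contact_force: [0.3, -0.7, -1.4]
opening: 0.519
finger_force: 41.3
```

Run:
```python
from h import *
x,ps,p=chk('yellow',[.432,.2265],'w7')
im=cv2.cvtColor(p['color'],cv2.COLOR_RGB2BGR)
m=seg(p,'yellow',[.432,.2265],250);e=cv2.boundingRect(m);print(e)
c=[cv2.resize(q['color'][140:240,190:310],(390,325))[...,::-1] for q in ps]
cv2.imwrite('pics/c7.png',np.hstack(c))
```

```text
14.05 [0.43224444 0.22657566 0.18788463] 0.5186032614839854 41.31496189394966
yellow [430.1 223.5 123.6] [-0.13 -0.1  -0.16  0.1 ] [0.78, 0.94]
(210, 185, 94, 112)
```

View pics/w7.png

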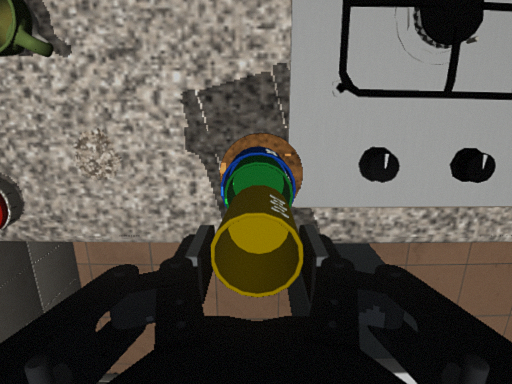

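Yellow's rim is centred at column 257 and the stack at about 260, roughly 1 mm off. I'll shift 1 mm and lower about 76 mm.

In the tool's units: 76 mm / 1000 = 0.076, 73 mm / 1000 = 0.073.

Call:
send_rows(rows="0 0 0 0.001 0.001 0.028 -1;0 0 0 0.001 0.001 0.04 -1;0 0 0 0.001 0.001 0.052 -1;0 0 0 0.001 0.001 0.064 -1;0 0 0 0.001 0.001 0.073 -1;0 0 0 0.001 0.001 0.076 -1;0 0 0 0.001 0.001 0.076 -1")

```text
time: 15.08
eef_pos: [0.4334, 0.2246, 0.1119]
tcp_rot: [1.0, 0.0, 0.0, -0.0]
contact_force: [-0.2, 0.4, 0.1]
opening: 0.519
finger_force: 41.3
```

Run:
```python
from h import *
s=ctrl.get_state();print(s['time'],s['eef_pos'],s['opening'],s['contact_force'])
p=ctrl.read_camera('wrist');save(p,'w8')
p=ctrl.read_camera('side');
c=cv2.resize(p['color'][140:220,200:300],None,fx=4,fy=4)
w_=cv2.imread('pics/w8.png')[100:384,100:412]
cv2.imwrite('pics/c8.png',np.hstack([c[...,::-1],cv2.resize(w_,(352,320))]))
```

```text
15.075 [0.4333963  0.22456362 0.11185565] 0.5193305554534384 [-0.17707128  0.37452869  0.06276851]
```

View pics/c8.png

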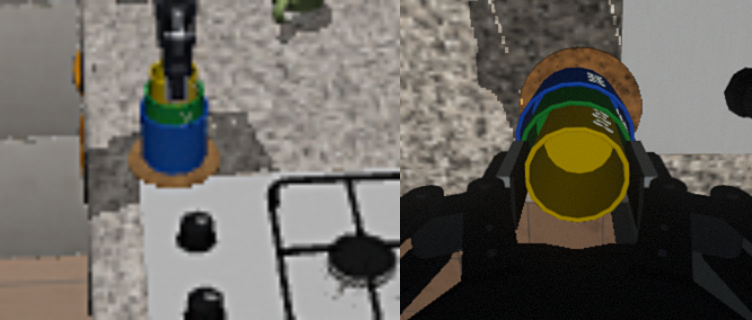

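Yellow is seated in green. I release it and travel to red.

In the tool's units: 110 mm / 1000 = 0.11, -100 mm / 1000 = -0.1.

Call:
send_rows(rows="0 0 0 0 0 0.001 1;0 0 0 0 0 0.001 1;0 0 0 0 0 0.001 1;0 0 0 0 0 0.001 1;0 0 0 0 0 -0.05 1;0 0 0 0 0 -0.1 1;0 0 0 0.02 0.055 -0.1 1;0 0 0 0.04 0.11 -0.1 1")

```text
time: 16.18
eef_pos: [0.4739, 0.1139, 0.213]
tcp_rot: [1.0, 0.001, 0.002, -0.0]
contact_force: [0.6, 0.5, -0.8]
opening: 1.003
finger_force: 0.0
```

In the tool's units: 306 mm / 1000 = 0.306, 68 mm / 1000 = 0.068.

Call:
send_rows(rows="0 0 0 0.068 0.306 0.012 1;0 0 0 0.068 0.306 0.012 1;0 0 0 0.068 0.306 0.012 1;0 0 0 0.068 0.306 0.012 1;0 0 0 0.068 0.306 0.012 1;0 0 0 0.068 0.306 0.012 1;0 0 0 0.068 0.306 0.012 1;0 0 0 0.068 0.306 0.012 1")

```text
time: 17.18
eef_pos: [0.541, -0.19, 0.1995]
tcp_rot: [1.0, 0.001, -0.0, -0.0]
contact_force: [-0.5, -0.3, 1.1]
opening: 1.0
finger_force: 0.0
```

Run:
```python
from h import *
s=ctrl.get_state();print(s['time'],s['eef_pos'],s['opening'])
ps=[ctrl.read_camera('scene'),ctrl.read_camera('side')]
for n,P,wn in [('ytop',[.432,.2257],25),('red',[.5419,-.1909],14)]:
    x,f,a=locate(ps,n,P,wn);print(n,(x*1000).round(1),f.round(2),a)
x,p=wfit('red',[.5419,-.1909],name='w9')
goto([*x,.063])
c=cv2.resize(ps[1]['color'][130:220,190:310],(400,300))
cv2.imwrite('pics/c9.png',np.hstack([c[...,::-1],cv2.resize(p['color'],(400,300))[...,::-1]]))
```

```text
17.175 [ 0.54102689 -0.19004648  0.19951066] 0.9995789360960242
ytop [431.  225.9  84.8] [-0.16 -0.12 -0.21  0.13] [0.75, 0.85]
red [ 5.425e+02 -1.891e+02  4.000e-01] [ 0.11  0.07  0.09 -0.05] [0.57, 0.89]
red [ 541.4 -189. ] [-0. -0.] [0.89]
turn [ 0.  -0.   0.1] shift [  0.2  -1.2 136.8]
```

View pics/c9.png

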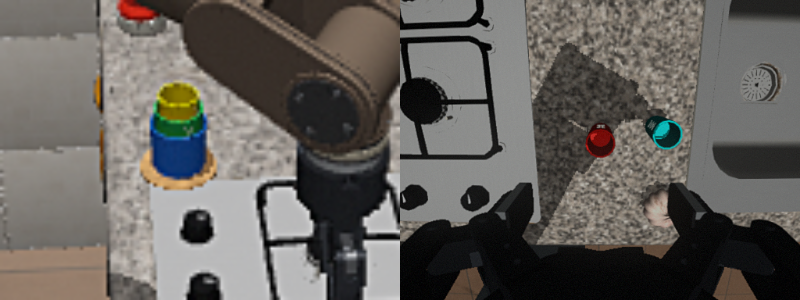

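Stack of three looks good; red is at (600,140) in the wrist half and teal at (667,133). I'll approach red with a narrower opening to clear teal.

In the tool's units: 136 mm / 1000 = 0.136, 100 mm / 1000 = 0.1.

Call:
send_rows(rows="0 0 0 0 -0.001 0.05 0.4;0 0 0 0 -0.001 0.1 0.4;0 0 0 0 -0.001 0.136 0.4;0 0 0 0 -0.001 0.136 0.4;0 0 0 0 -0.001 0.136 -1;0 0 0 0 -0.001 0.136 -1;0 0 0 0 -0.001 0.136 -1;0 0 0 0 -0.001 0.136 -1", grip_force=40)

```text
time: 18.32
eef_pos: [0.5429, -0.1911, 0.0662]
tcp_rot: [1.0, 0.0, 0.002, 0.001]
contact_force: [1.4, 2.1, 7.5]
opening: 0.387
finger_force: 40.5
```

In the tool's units: -290 mm / 1000 = -0.29, -230 mm / 1000 = -0.23.

Call:
send_rows(rows="0 0 0 0 0 -0.05 -1;0 0 0 0 0 -0.11 -1;0 0 0 0 0 -0.135 -1;0 0 0 -0.01 -0.05 -0.135 -1;0 0 0 -0.02 -0.11 -0.135 -1;0 0 0 -0.035 -0.17 -0.135 -1;0 0 0 -0.05 -0.23 -0.135 -1;0 0 0 -0.06 -0.29 -0.135 -1")

```text
time: 19.32
eef_pos: [0.4802, 0.1012, 0.199]
tcp_rot: [1.0, -0.0, 0.001, 0.0]
contact_force: [1.1, 0.3, -1.1]
opening: 0.385
finger_force: 40.2
```

Run:
```python
from h import *
s=ctrl.get_state();print(s['time'],s['eef_pos'],s['opening'],s['finger_force'])
goto([.4325,.2255,.205])
```

```text
19.325 [0.48021744 0.10115046 0.19900334] 0.3852591605041581 40.24206642901845
turn [ 0.  -0.1 -0. ] shift [ -47.7 -124.3   -6.1]
```

In the tool's units: -124 mm / 1000 = -0.124, -60 mm / 1000 = -0.06.

Call:
send_rows(rows="0 0 0 -0.02 -0.06 -0.004 -1;0 0 0 -0.047 -0.124 -0.004 -1;0 0 0 -0.047 -0.124 -0.004 -1;0 0 0 -0.047 -0.124 -0.004 -1;0 0 0 -0.047 -0.124 -0.004 -1")

```text
time: 19.95
eef_pos: [0.4348, 0.2223, 0.2027]
tcp_rot: [1.0, -0.001, 0.0, 0.0]
contact_force: [0.3, -0.5, -0.1]
opening: 0.391
finger_force: 40.3
```

Run:
```python
from h import *
x,ps,p=chk('red',[.432,.2255],'w10')
for n in ('red','yellow','green','blue'):
    m=seg(p,n,[.432,.2255],150);print(n,cv2.boundingRect(m) if m is not None else 0)
x,f,a=locate(ps,'ytop',[.432,.2255],25);print((x*1000).round(1),f.round(2),a)
s=ctrl.get_state()
im=cv2.cvtColor(p['color'],cv2.COLOR_RGB2BGR)
for c in ([.4322,.2255,.086],):cv2.polylines(im,[hull(p,'ytop',c).astype(int)],True,(255,0,255))
cv2.polylines(im,[hull(p,'red',[s['eef_pos'][0]-.001,s['eef_pos'][1],s['eef_pos'][2]-.066]).astype(int)],True,(255,255,0))
cv2.imwrite('pics/w10o.png',im)
```

```text
19.95 [0.43478403 0.22231068 0.20266355] 0.3909062584800289 40.32239989366644
red [433.8 219.5 137. ] [ 0.07  0.05  0.08 -0.05] [0.7, 0.9]
red (222, 192, 70, 95)
yellow (227, 165, 58, 49)
green (221, 162, 65, 52)
blue (218, 148, 71, 53)
[431.  225.9  83.2] [-0.26 -0.2  -0.33  0.2 ] [0.74, 0.88]
```

View pics/w10o.png

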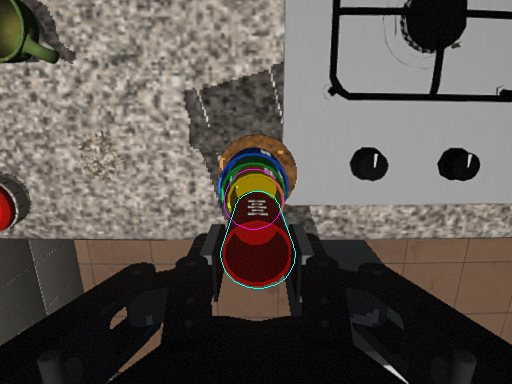

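Run:
```python
from h import *
for k in range(2):
    p=ctrl.read_camera('wrist');s=ctrl.get_state()
    print(s['eef_pos'])
    m=seg(p,'yellow',[.432,.2255],150)[:,0]
    r=seg(p,'red',[.432,.2255],150)[:,0]
    # yellow: column mid of upper rim half; top row
    for x,y in [(.432,.2225),(.432,.2255),(.4345,.2255)]:
        h=hull(p,'ytop',[x,y,.086])[:,0]; print('model',x,y,h[:,0].min(),h[:,0].max(),h[:,1].min())
    print('yel',m[:,0].min(),m[:,0].max()+1,m[:,1].min())
    e=s['eef_pos'];h=hull(p,'red',[e[0],e[1],e[2]-.066])[:,0]
    print('red model',h[:,0].min(),h[:,0].max(),h[:,1].max(),'seg',r[:,0].min(),r[:,0].max()+1,r[:,1].max()+1)
```

```text
[0.43471829 0.22244924 0.20261206]
model 0.432 0.2225 228.05507 286.45767 169.55026
model 0.432 0.2255 224.25 282.65128 169.56122
model 0.4345 0.2255 224.14587 282.7189 166.60873
yel 227 285 165
red model 220.74702 295.13974 286.85757 seg 222 292 286
[0.43459674 0.22263957 0.2026118 ]
model 0.432 0.2225 228.24142 286.65244 169.44856
model 0.432 0.2255 224.43575 282.84555 169.45866
model 0.4345 0.2255 224.33287 282.9145 166.50552
yel 227 285 165
red model 220.65701 295.04886 286.93475 seg 222 292 286
```

Views disagree by 1–2 mm, which is inside the 4 mm play. I'll split the difference (−1 mm in x, −1.5 mm tool y) and lower gently, watching the force.

In the tool's units: 48 mm / 1000 = 0.048, -1.5 mm / 1000 = -0.0015.

Call:
send_rows(rows="0 0 0 -0.001 -0.0015 0.02 -1;0 0 0 -0.001 -0.0015 0.032 -1;0 0 0 -0.001 -0.0015 0.04 -1;0 0 0 -0.001 -0.0015 0.048 -1;0 0 0 -0.001 -0.0015 0.048 -1")

```text
time: 20.82
eef_pos: [0.4328, 0.2249, 0.154]
tcp_rot: [1.0, 0.0, -0.001, 0.0]
contact_force: [-0.0, -0.6, -1.2]
opening: 0.388
finger_force: 40.3
```

Run:
```python
from h import *
x,ps,p=chk('red',[.432,.2255],'w11')
s=ctrl.get_state();print(s['contact_force'],s['wrist_torque'])
c=cv2.resize(ps[1]['color'][130:220,190:310],(400,300))
cv2.imwrite('pics/c11.png',np.hstack([c[...,::-1],cv2.resize(p['color'][120:320,150:380],(345,300))[...,::-1]]))
```

```text
20.825 [0.43282384 0.22490341 0.15403913] 0.38774929598895913 40.29997746913068
red [431.7 222.3  94.8] [-0.04 -0.03 -0.05  0.03] [0.6, 0.7]
[ 0.51602684  0.12279688 -0.88586448] [-0.0046756  -0.04247286 -0.035123  ]
```

View pics/c11.png

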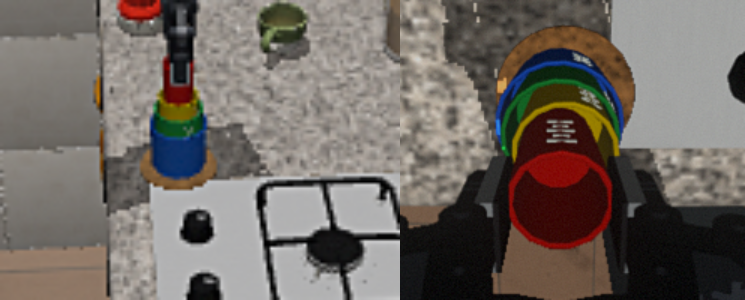

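Red is inside yellow's mouth and no contact shows. I'll lower it the last 21 mm and release.

In the tool's units: 21 mm / 1000 = 0.021, 18 mm / 1000 = 0.018.

Call:
send_rows(rows="0 0 0 0 0 0.01 -1;0 0 0 0 0 0.018 -1;0 0 0 0 0 0.021 -1;0 0 0 0 0 0.021 -1")

```text
time: 21.48
eef_pos: [0.4329, 0.225, 0.1332]
tcp_rot: [1.0, 0.0, -0.0, 0.0]
contact_force: [0.4, -0.4, -0.8]
opening: 0.391
finger_force: 40.3
```

In the tool's units: 120 mm / 1000 = 0.12, -90 mm / 1000 = -0.09.

Call:
send_rows(rows="0 0 0 0 0 0 0;0 0 0 0 0 0 0.5;0 0 0 0 0 0 0.5;0 0 0 0 0 0 0.5;0 0 0 0 0 -0.04 0.5;0 0 0 0 0 -0.09 0.5;0 0 0 0.04 0.06 -0.09 0.5;0 0 0 0.06 0.12 -0.09 0.5")

```text
time: 22.48
eef_pos: [0.491, 0.1139, 0.2252]
tcp_rot: [1.0, 0.001, 0.002, -0.0]
contact_force: [1.3, 0.9, -0.7]
opening: 0.746
finger_force: 0.0
```

In the tool's units: 60 mm / 1000 = 0.06, 20 mm / 1000 = 0.02.

Call:
send_rows(rows="0 0 0 0.02 0.06 0 1;0 0 0 0.02 0.06 0 1;0 0 0 0.02 0.06 0 1")

```text
time: 22.85
eef_pos: [0.5094, 0.0545, 0.2234]
tcp_rot: [1.0, -0.0, -0.0, -0.0]
contact_force: [-0.0, 0.2, -0.7]
opening: 1.001
finger_force: 0.0
```

Run:
```python
from h import *
x,ps,p=chk('rtop',[.432,.2255],'w12')
for n in ('coaster','blue','green','yellow','red'):
    m=[seg(q,n,[.432,.2255],25) for q in ps];print(n,[cv2.boundingRect(a) for a in m])
a=cv2.resize(ps[0]['color'][140:300,150:310],(390,390));b=cv2.resize(ps[1]['color'][110:230,190:310],(390,390))
cv2.imwrite('pics/c12.png',np.hstack([a,b])[...,::-1])
```

```text
22.85 [0.50943726 0.05454416 0.22340768] 1.0012824848694195 0.0
rtop [432.5 224.7 105.1] [ 0.04  0.03  0.06 -0.03] [0.63, 0.9]
coaster [(241, 218, 25, 16), (232, 175, 23, 12)]
blue [(244, 212, 18, 17), (235, 164, 17, 20)]
green [(250, 210, 11, 8), (236, 160, 15, 11)]
yellow [(246, 205, 13, 8), (237, 156, 13, 10)]
red [(247, 196, 10, 11), (239, 151, 9, 10)]
```

View pics/c12.png

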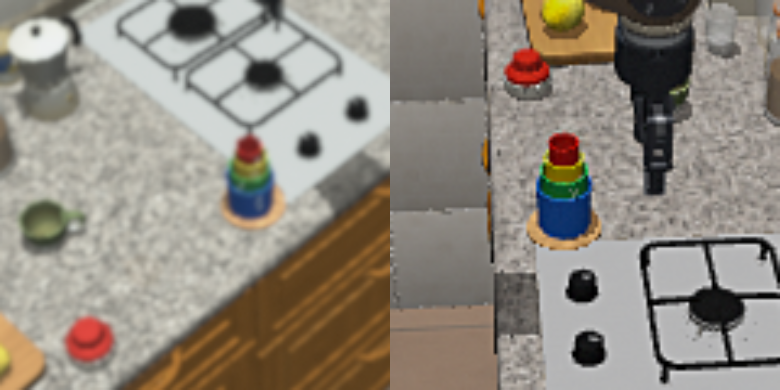

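The full stack stands upright on the coaster at (250,180) in the scene half and (565,185) in the side half. The visible red band starts at z = 105 mm against 106 expected, so every beaker is fully down. The bystanders weren't touched, so I'm handing it in.

```bash
python3 -c "
from plant import ctrl
print(ctrl.sign_off())"
```

```text
the job is handed in; nothing more can be done
None
```

The four beakers are nested blue, green, yellow and red on the coaster, each fully down and released in that order; the stack stands about 2–3 mm off the coaster's centre, and the job was handed in at about 23 s.

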